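Dry-fit the power supply on its chassis plate

TASK

Dry-fit the power supply on the grey chassis plate, front meaning the robot's side: set the aluminium cooling block centrally on the marked square between the transformer and the metal mains filter, and lay the black converter module flat and centred on top of the block, yellow stripe up. Stand the blue capacitor upright at the centre of the marked square in front of the transformer, and the green terminal strip, screws up, at the centre of the one in front of the filter; block, module and strip all lie square to the plate with their long sides along the plate's long side. Set the parts down rather than dropping them, and leave the solder reel, the screw dish and the screwdriver where they lie.

Things in the scene. Friction and masses are not known exactly. Their poses are not given: they have to be found in the camera images.
- chassis: Fixed grey plate, 200 (x) by 280 (y) by 8 mm thick. Origin: centre of its underside. Its x points away from the robot (within 9 degrees), y to the robot's left. Transformer and filter are fixed at x 45, y 85 and -85 mm, either way round. White painted square outlines, 68 mm wide, with a centre cross, are at (45, 0), (-45, 85) and (-45, -85).
- transformer: Transformer fixed on the plate: dark steel core with an orange and copper winding, 50 (x) by 56 (y) by 46 mm tall. Origin: centre of its underside, on the plate's top; axes parallel to the plate's. The marked square in front of it is centred 90 mm from its origin, along its own -x.
- filter: Mains filter fixed on the plate: bright metal box with a red patch on top, 50 (x) by 56 (y) by 36 mm tall. Origin: centre of its underside, on the plate's top; axes parallel to the plate's. The marked square in front of it is centred 90 mm from its origin, along its own -x.
- cooler: Loose cooling block of aluminium, fins inside, flat on top, 46 (x) by 60 (y) by 30 mm tall, grooves on top along y, 110 to 225 g; its two flat long sides face its own +x and -x and are 46 mm apart. Origin: centre of the underside; z up.
- module: Loose flat black converter module with a yellow stripe across one end of its top, 36 (x) by 56 (y) by 13 mm thick, about 50 to 100 g. Origin: centre of the underside; z up. It starts flat, right side up.
- capacitor: Loose blue capacitor can with a bright top, round, 35 mm diameter, 42 mm tall, standing upright, 40 to 85 g. Origin: centre of the underside; z up.
- terminals: Loose green terminal strip with five steel screw heads on top, 22 (x) by 60 (y) by 24 mm tall, 30 to 65 g. Origin: centre of the underside; z up. It starts screws up.
- reel: Bystander: full solder reel with yellow flanges, 54 mm diameter, 28 mm tall, standing flat on the mat among the parts. To be left alone. Origin: centre of the underside; z up. The mat: dark green, 230 by 290 mm, 3 mm thick, fixed left or right of the plate; six things (reel, dish, four parts) stand on it in any order in two rows of three, 105 mm apart in x, 90 in y, each turned at most 29 degrees from the robot's x.
- dish: Bystander: round red dish of brass screws, 58 mm diameter at the rim, 18 mm tall, on the mat among the parts. To be left alone. Origin: centre of the underside; z up.
- screwdriver: Bystander: red-handled screwdriver, 190 mm long, lying crosswise on the bench beyond the plate and the mat. To be left alone. Its own x runs along it.
Things that resemble listed ones, but are neither listed nor needed, are in the scene too. There is more than one size of the module; the one meant has the size given above. What is shaped like the cooler but turquoise is not meant.

How it is judged:
At the end, for the whole second after the job is handed in: Block, capacitor and strip stand on the plate within 12 mm (x and y) of their marked squares' centres; the module lies on the block, centred within 10 mm; block and strip square to the plate, module to the block, within 0.2 rad; all upright within 0.1 rad, heights within 4 mm, at rest (x of cooler in the frame of chassis between 0.033 and 0.057 m and y of cooler in the frame of chassis between -0.012 and 0.012 m and z of cooler in the frame of chassis between 0.004 and 0.012 m and x of module in the frame of cooler between -0.01 and 0.01 m and y of module in the frame of cooler between -0.01 and 0.01 m and z of module in the frame of cooler between 0.026 and 0.034 m and x of capacitor in the frame of transformer between -0.102 and -0.078 m and y of capacitor in the frame of transformer between -0.012 and 0.012 m and z of capacitor in the frame of transformer between -0.004 and 0.004 m and x of terminals in the frame of filter between -0.102 and -0.078 m and y of terminals in the frame of filter between -0.012 and 0.012 m and z of terminals in the frame of filter between -0.004 and 0.004 m and angle between the x axis of each of cooler, terminals and the x axis of chassis, either way round below 0.2 rad and angle between the x axis of module and the x axis of cooler, either way round below 0.2 rad and angle between each of cooler, module, capacitor, terminals's own z axis and vertical below 0.1 rad and linear speed of each of cooler, module, capacitor, terminals below 0.02 m/s and angular speed of each of cooler, module, capacitor, terminals below 0.2 rad/s); the robot touches nothing.
It fails at once if the solder reel is pushed more than 20 mm from where it lay (distance of reel from where it was at the start of the episode above 0.02 m).
It fails at once if the screw dish is pushed more than 20 mm from where it lay (distance of dish from where it was at the start of the episode above 0.02 m).
It fails at once if the screwdriver is pushed more than 20 mm from where it lay (distance of screwdriver from where it was at the start of the episode above 0.02 m).
It fails at once if a part is dropped (falls more than about 30 mm, out of the fingers) ((linear speed of cooler above 0.8 m/s and contact force between cooler and the fingers below 0.05 N) or (linear speed of module above 0.8 m/s and contact force between module and the fingers below 0.05 N) or (linear speed of capacitor above 0.8 m/s and contact force between capacitor and the fingers below 0.05 N) or (linear speed of terminals above 0.8 m/s and contact force between terminals and the fingers below 0.05 N)).
It also fails if it takes over 99 s, if anything falls off the work surface, if the arm or the gripper's body presses on something with over 40 N, if the wrist force passes 120 N, or if a joint passes its speed limit or range.

ROBOT

A 6-joint arm with a two-finger parallel gripper is mounted at the origin on the work surface. World frame = base frame: x ahead of the robot, y to its left, z up, the work surface at z = 0. Lengths are in m, angles in rad, forces in N, time in s.
With the tool pointing down it reaches from about 0.4 to 0.825 m from the base axis. Payload 7 kg.
Tool frame: the origin (TCP) lies at the very end of the fingers, on their centre line; the grasp point (between the pads) lies 19 mm behind it; x points along the fingers, y is the direction in which the jaws open and shut, and the axes are right-handed (so a half turn about x gives the same grasp; the last joint's range is limited). The gripper opens to 88 mm and grips with 3 to 60 N. Pads are 19 mm wide; open, the fingers measure 130 mm over their backs; the gripper's body (78 mm by 193 mm) begins 47 mm behind the grasp point.
Start: joints at [1.548, 0.359, 0.012, 0, -1.224, -0.288], TCP at [0.206, 0.643, 0.227] pointing down, gripper open.
Joint ranges: [-3.07, 3.07], [-1.43, 2.12], [-1.02, 1.25], [-3.03, 1.67], [-3.05, -0], [-3.03, 3.03]. Speed limits (rad/s): [2.39, 2.39, 3.01, 3.14, 3.14, 3.14].

INTERFACE

Orientations are given as [roll, pitch, yaw] about the fixed x, y, z axes, in that order (R = Rz(yaw) Ry(pitch) Rx(roll)).
In Python, from station import arm gives the robot as it stands.
- The arm moves only by the shell command python3 -m inch 'ROWS' [OPENING] [FORCE]. ROWS is text: rows parted by semicolons, each of 6 numbers parted by spaces: the shift along the world's x, y, z in units of 30 mm (1.0 is 30 mm), then the turn, a rotation vector about the world's x, y, z in units of 5 degrees (1.0 is 5 degrees). In form: dx dy dz wx wy wz; .... A call has 1 to 12 rows; each row shifts and turns the commanded pose from where the row before left it; what a row does not reach is not made up. A row lasts 1/8 s, in which the tool goes at most 62.5 mm and 10.7 degrees, less where a joint would pass 70% of its speed; a pose out of reach is approached as far as the arm can. A call is refused whole if a number of a shift passes 1 or a number of a turn 1, either way. A call with a gripper value outside its range is refused whole. OPENING is the opening, from 0 (shut) to 1 (fully open), set as the call begins (- or left out, the last holds). The fingers move at their own pace and stop on an object; FORCE is the grip in N (left out, the last holds). Time passes only in rows, so rows that do not move let the fingers close. It gives the time, the measured TCP pose, the force and the opening at its end, in the units of the state.
- arm.get_state(): the state, without advancing time (a new reading comes with each control period).
- arm.grab_frame(name): name is "side" or "top"; returns a dict with "frame" (384x512x3 uint8, red, green, blue), "range_z" (384x512 float32, m along the optical axis (not along the pixel's ray), 0 where there is no reading), "mtx" (3x3 intrinsics, pixels), "dist_coeffs" ([k1, k2, p1, p2, k3] as OpenCV has them; the pictures are not rectified), "pose" (4x4, takes a point from camera to world coordinates). Camera axes: x right, y up, looking along -z (the intrinsics and any distortion apply to the point x, -y, -z); pixel columns grow to the right and rows downward; lengths in m; the calibration is good to about 2 mm. A picture is of the moment at which its call begins.
- arm.job_done(): hands the job in, once; it reports no verdict.
Trained networks look in a picture, given as the dict that the camera call returned (one of the last four; its "shot" number tells which), for a name from the list of things; names that differ only in an ending like _2 or _b are one class to them, and where a whole thing is asked for, a point or a joint stands for the part that bears it (a point fixed in the world has none). Each returns a list of dicts, best first, with "confidence" (0 to 1); they miss things now and then, are a little off and sometimes report something else, mostly with a low value. They report only what shows in the picture. A call takes as long as a camera call. They do not tell look-alikes from the thing itself.
- arm.search_frame(picture, target): "extent" ([centre column, centre row, width, height] as shares, 0 to 1, of the picture: columns of its width, rows of its height, round what is visible of it).
- arm.masks_of(picture, target): "mask" (384x512 bool, what is visible of it) and "extent" ([centre column, centre row, width, height] as shares, 0 to 1, of the picture: columns of its width, rows of its height, round what is visible of it).
- arm.place_of(picture, target): "position" ([column, row] as shares, 0 to 1, of the picture: columns of its width, rows of its height: a listed point, or the origin of a listed thing).
The state is a dict: "t": time; "q": joint angles; "qd": joint speeds; "joint_efforts": joint torques, N m; "eef_pos": TCP position; "ee_rot": TCP orientation; "force": force on the tool from outside, world axes, zero at the start; "moment": the same for the moment, N m; "width": finger opening in m.
Only numpy, scipy, OpenCV 4.12 (cv2) and the standard library are available. Lean on these libraries where they do the work, as an engineer would, in place of code of your own. Each camera call takes 0.05 s, during which the arm holds its last target. There are 200 camera calls.

## Working session

There is one attempt and no reset: what is moved stays moved. The work goes in short steps, Python scripts to look and compute and a shell command to move; the robot and the scene stay as the last step left them, time stands still between calls to the robot, and variables do not carry over. Pictures are saved under pics/ and viewed, about 12 in all and at most 16, crops included, and the job is handed in when it is done.

```bash
mkdir -p pics; ls
python3 - <<'E'
from station import arm
import cv2,numpy as np
s=arm.get_state(); print({k:np.round(v,3) for k,v in s.items()})
for n in("top","side"):
    p=arm.grab_frame(n); cv2.imwrite(f"pics/{n}0.png",cv2.resize(p["frame"][:,:,::-1],(800,600)))
    print(n,p["mtx"].round(1).tolist(),np.round(p["dist_coeffs"],3),p["pose"].round(3).tolist())
E
```

```text
pics
{'t': np.float64(0.0), 'q': array([ 1.548,  0.359,  0.011, -0.   , -1.224, -0.288]), 'qd': array([-0.002, -0.   ,  0.   ,  0.   ,  0.001,  0.001]), 'joint_efforts': array([-0.0000e+00, -5.8272e+01,  2.9305e+01,  6.9970e+00,  7.0000e-03,
       -0.0000e+00]), 'eef_pos': array([0.206, 0.642, 0.226]), 'ee_rot': array([ 1.651,  1.569, -1.802]), 'force': array([-0.095, -0.364,  0.17 ]), 'moment': array([-0.013, -0.013, -0.03 ]), 'width': np.float64(0.087)}
top [[413.5, 0.0, 257.2], [0.0, 413.5, 191.3], [0.0, 0.0, 1.0]] [-0.036  0.     0.     0.     0.   ] [[0.01, 0.985, -0.173, 0.365], [-1.0, 0.012, 0.009, -0.071], [0.01, 0.173, 0.985, 1.133], [0.0, 0.0, 0.0, 1.0]]
side [[487.6, 0.0, 274.9], [0.0, 487.6, 194.7], [0.0, 0.0, 1.0]] [0.012 0.    0.    0.    0.   ] [[0.811, 0.435, -0.392, 0.051], [-0.586, 0.6, -0.545, -0.774], [-0.001, 0.671, 0.741, 1.017], [0.0, 0.0, 0.0, 1.0]]
```

View pics/top0.png

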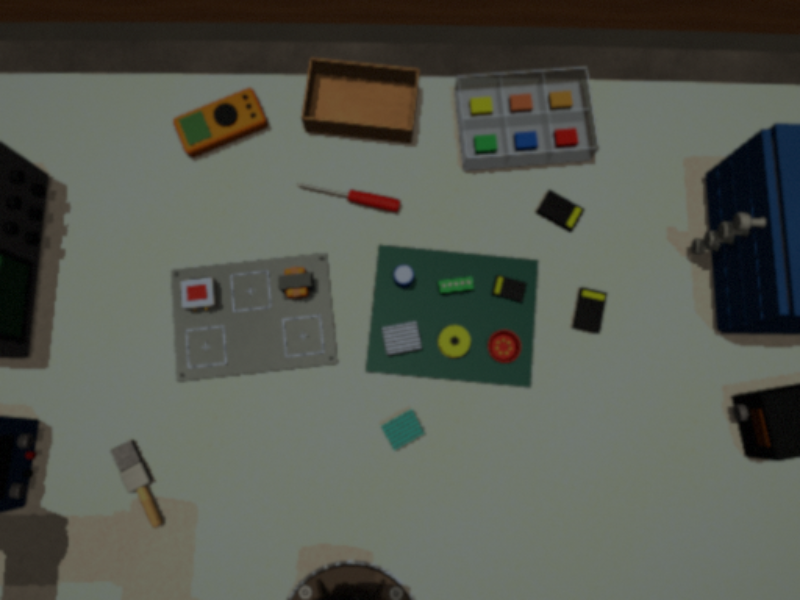

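View pics/side0.png

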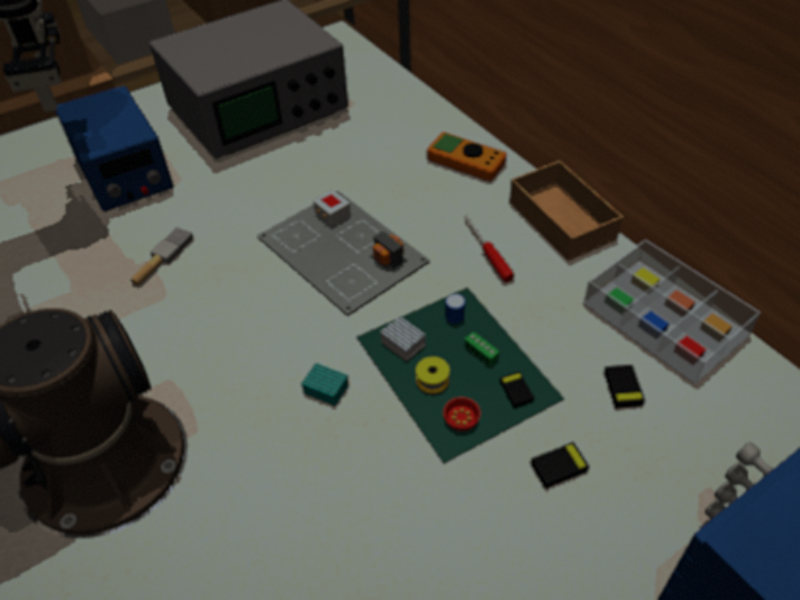

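```bash
cat > h.py <<'E'
from station import arm
import cv2,numpy as np
def cloud(p):
    K,d=p["mtx"],p["dist_coeffs"]; v,u=np.mgrid[0:384,0:512]
    n=cv2.undistortPoints(np.stack([u,v],-1).reshape(-1,1,2).astype(np.float64),K,np.array(d,float)).reshape(384,512,2)
    z=p["range_z"]; P=np.stack([n[...,0]*z,-n[...,1]*z,-z],-1)
    W=P@p["pose"][:3,:3].T+p["pose"][:3,3]; W[z==0]=np.nan; return W
def meas(p,W,t,k=3):
    for r in arm.masks_of(p,t)[:k]:
        if r["confidence"]<.2: continue
        X=W[r["mask"]&np.isfinite(W[...,0])]
        if len(X)<8: print(t,"few"); continue
        zt=np.percentile(X[:,2],85); T=X[X[:,2]>zt-.006]
        (c,s,a)=cv2.minAreaRect((T[:,:2]*1000).astype(np.float32))
        print(t,round(r["confidence"],2),"ztop %.1f"%(np.median(T[:,2])*1000),"c",np.round(c,1),"med",np.round(T[:,:2].mean(0)*1000,1),"size",np.round(s,1),"ang %.1f"%a,"n",len(T))
E
python3 - <<'E'
from h import *
for cam in ("top","side"):
    p=arm.grab_frame(cam); W=cloud(p); print(cam)
    for t in "chassis transformer filter cooler module capacitor terminals reel dish screwdriver".split(): meas(p,W,t)
print(arm.get_state()["t"])
E
```

```text
top
chassis 0.82 ztop 7.9 c [529.8 182.6] med [520.8 180.2] size [201.2 282.3] ang 7.1 n 6224
chassis 0.54 ztop 45.3 c [599.8 -82.3] med [599.9 -82.7] size [30.8 32.3] ang 0.6 n 126
transformer 0.96 ztop 54.0 c [584.  102.9] med [584.9 103. ] size [43.8 56.3] ang 1.6 n 199
filter 0.71 ztop 43.8 c [563.5 270.9] med [563.4 270.7] size [50.1 54.4] ang 7.6 n 362
cooler 0.94 ztop 30.6 c [337.  -83.5] med [336.8 -83.1] size [43.9 56.1] ang 27.4 n 347
cooler 0.93 ztop 33.1 c [491.8 -80.3] med [491.4 -80.4] size [46.  59.9] ang 12.1 n 381
module 0.95 ztop 17.4 c [ 545.8 -410.7] med [ 546.  -410.4] size [48.5 74.6] ang 77.6 n 456
module 0.8 ztop 17.2 c [ 729.  -364.7] med [ 728.3 -364.6] size [73.2 49.5] ang 60.0 n 409
module 0.57 ztop 16.1 c [ 583.5 -270.4] med [ 583.5 -270.2] size [55.7 36.7] ang 74.9 n 250
capacitor 0.44 ztop 45.3 c [599.6 -82.3] med [598.9 -83.1] size [30.3 32.3] ang 0.6 n 117
terminals 0.6 ztop 27.2 c [ 586.9 -175. ] med [ 586.6 -174.8] size [22.5 59.8] ang 7.6 n 177
reel 0.65 ztop 31.0 c [ 486.2 -170.8] med [ 486.4 -171. ] size [49.1 50.3] ang 45.0 n 293
dish 0.62 ztop 
[... 1026 characters left out ...]
.1] med [742.3 -27.1] size [100.2  23.6] ang 77.5 n 165
capacitor 0.36 ztop 35.8 c [494.4 -77.3] med [494.2 -79.3] size [48.7 60.4] ang 12.7 n 320
terminals 0.61 ztop 29.6 c [ 589.9 -171.3] med [ 589.  -172.8] size [24.  61.3] ang 5.8 n 168
reel 0.61 ztop 33.5 c [ 490.9 -167.9] med [ 490.1 -168.7] size [55.7 50.7] ang 54.8 n 299
dish 0.65 ztop 20.2 c [ 483.5 -257.1] med [ 485.2 -254.3] size [56.3 48.9] ang 53.3 n 113
dish 0.31 ztop 11.0 c [532.7 185.1] med [517.  170.9] size [203.2 283.8] ang 6.6 n 3459
screwdriver 0.51 ztop 27.0 c [743.8 -24.1] med [742.2 -27.4] size [100.2  23.6] ang 77.5 n 167
screwdriver 0.24 ztop 56.1 c [587.1 104.7] med [585.9 102.6] size [50.5 48.9] ang 56.2 n 144
1.2
```

```bash
cat >> h.py <<'E'
from scipy.spatial.transform import Rotation as R
def go(x,y,z,phi):
    "print rows-units to a target (mm, jaw heading deg)"
    s=arm.get_state(); M=R.from_euler("xyz",s["ee_rot"]).as_matrix(); h=np.degrees(np.arctan2(M[1,1],M[0,1]))
    dphi=(phi-h+90)%180-90
    tilt=np.cross(M[:,0],[0,0,-1]); 
    print("t %.2f"%s["t"],"pos",np.round(s["eef_pos"]*1000,1),"jaw %.1f"%h,"w %.1f"%(s["width"]*1000),"F",np.round(s["force"],1),"q6 %.2f"%s["q"][5])
    print("units",np.round((np.array([x,y,z])-s["eef_pos"]*1000)/30,2),"turn %.2f (tilt fix %s)"%(dphi/5,np.round(np.degrees(tilt)/5,2)))
E
python3 -c "
from h import *
go(491.8,-80.3,120,12.1)"
```

```text
t 1.20 pos [206.4 642.6 226.6] jaw -107.8 w 87.7 F [0.1 0.3 0.3] q6 -0.29
units [  9.51 -24.1   -3.55] turn -12.02 (tilt fix [-0.  0.  0.])
```

```bash
python3 -m inch '.6 -1 -.2 0 0 -.5;.6 -1 -.2 0 0 -.5;.6 -1 -.2 0 0 -.5;.6 -1 -.2 0 0 -.5;.6 -1 -.2 0 0 -.5;.6 -1 -.2 0 0 -.5;.6 -1 -.2 0 0 -.5;.6 -1 -.2 0 0 -.5;.6 -1 -.2 0 0 -.5;.6 -1 -.2 0 0 -.5;.6 -1 -.2 0 0 -.5;.6 -1 -.2 0 0 -.5' 0.8 25
python3 -m inch '.2 -1 -.1 0 0 -.5;.2 -1 -.1 0 0 -.5;.2 -1 -.1 0 0 -.5;.2 -1 -.1 0 0 -.5;.2 -1 -.1 0 0 -.5;.2 -1 -.1 0 0 -.5;.2 -1 -.1 0 0 -.5;.2 -1 -.1 0 0 -.5;.2 -1 -.1 0 0 -.5;.2 -1 -.1 0 0 -.5;.2 -1 -.1 0 0 -.5;.2 -1 -.1 0 0 -.5'
python3 -m inch '0 0 0 0 0 0;0 0 0 0 0 0'
python3 -c "
from h import *
go(492,-80,11,12.1)"
```

```text
t: 2.7
eef_pos: [0.423, 0.2817, 0.1547]
ee_rot: [-1.48, 1.57, 0.826]
force: [-0.2, 0.3, -0.0]
width: 0.0702
t: 4.2
eef_pos: [0.4948, -0.0784, 0.1187]
ee_rot: [-1.673, 1.57, 0.109]
force: [0.8, 0.7, -0.9]
width: 0.0704
t: 4.45
eef_pos: [0.4944, -0.0773, 0.1186]
ee_rot: [-1.305, 1.571, 0.479]
force: [1.1, 0.5, 0.1]
width: 0.0702
t 4.45 pos [494.4 -77.3 118.6] jaw -167.8 w 70.2 F [1.1 0.5 0.1] q6 -0.03
units [-0.08 -0.09 -3.59] turn -0.02 (tilt fix [-0.  0.  0.])
```

```bash
python3 -m inch '-.08 -.09 -.7 0 0 0;0 0 -.8 0 0 0;0 0 -.8 0 0 0;0 0 -.7 0 0 0;0 0 -.45 0 0 0;0 0 -.23 0 0 0;0 0 0 0 0 0;0 0 0 0 0 0'
python3 -m inch '0 0 0 0 0 0;0 0 0 0 0 0;0 0 0 0 0 0;0 0 0 0 0 0;0 0 0 0 0 0' 0 25
python3 -m inch '0 0 .3 0 0 0;0 0 .8 0 0 0;0 0 .8 0 0 0;0 0 .8 0 0 0;0 0 .8 0 0 0;0 0 0 0 0 0'
python3 -c "
from h import *
go(574.2,187.5,13.5,7)"
```

```text
t: 5.45
eef_pos: [0.4926, -0.0799, 0.0088]
ee_rot: [-1.647, 1.57, 0.137]
force: [-0.5, 0.1, -0.4]
width: 0.0699
t: 6.08
eef_pos: [0.4924, -0.08, 0.0084]
ee_rot: [-1.703, 1.57, 0.08]
force: [0.5, -0.2, 3.4]
width: 0.0456
t: 6.82
eef_pos: [0.4929, -0.0799, 0.1149]
ee_rot: [-1.577, 1.567, 0.206]
force: [0.0, -0.7, -3.4]
width: 0.0459
t 6.83 pos [492.9 -79.9 114.9] jaw -167.8 w 45.9 F [ 0.  -0.7 -3.4] q6 -0.02
units [ 2.71  8.91 -3.38] turn -1.04 (tilt fix [-0.01  0.04  0.  ])
```

```bash
python3 -m inch '.27 .89 0 0 0 -.1;.27 .89 0 0 0 -.1;.27 .89 0 0 0 -.1;.27 .89 0 0 0 -.1;.27 .89 0 0 0 -.1;.27 .89 0 0 0 -.1;.27 .89 0 0 0 -.1;.27 .89 0 0 0 -.1;.27 .89 0 0 0 -.1;.27 .89 0 0 0 -.1;0 0 0 0 0 0;0 0 0 0 0 0'
python3 - <<'E'
from h import *
go(574.2,187.5,13.5,7)
p=arm.grab_frame("side"); cv2.imwrite("pics/s1.png",cv2.resize(p["frame"][90:290,120:370,::-1],(750,600)))
E
```

```text
t: 8.32
eef_pos: [0.5721, 0.1864, 0.1119]
ee_rot: [1.912, 1.568, -2.674]
force: [-1.2, 0.6, -2.3]
width: 0.0457
t 8.32 pos [572.1 186.4 111.9] jaw -172.8 w 45.7 F [-1.2  0.6 -2.3] q6 -0.51
units [ 0.07  0.04 -3.28] turn -0.04 (tilt fix [ 0.01 -0.02  0.  ])
```

View pics/s1.png

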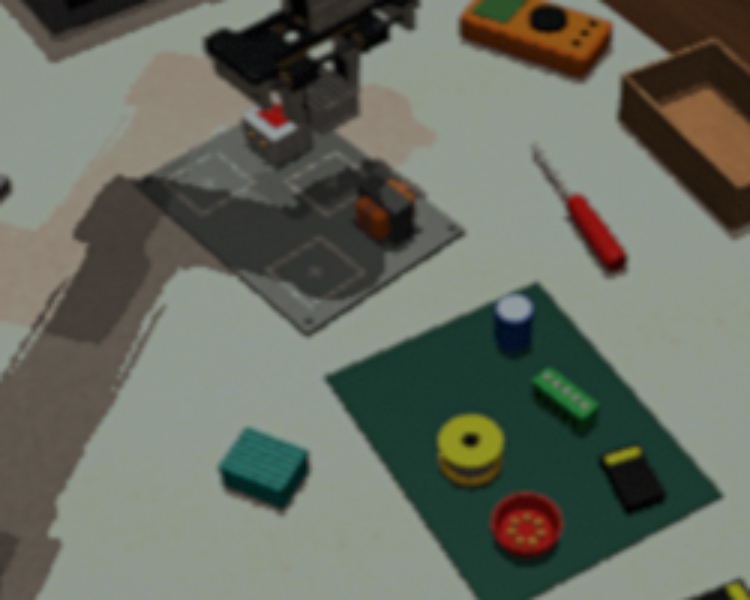

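The crop shows the block held level between the fingers (about 335,100), above the centre square. The reel, dish and other parts have not moved. Next I lower it.

```bash
python3 -m inch '.07 .04 -.7 0 0 0;0 0 -.8 0 0 0;0 0 -.8 0 0 0;0 0 -.5 0 0 0;0 0 -.25 0 0 0;0 0 -.12 0 0 0;0 0 -.05 0 0 0;0 0 0 0 0 0;0 0 0 0 0 0'
python3 -c "
from h import *
go(574.2,187.5,13.5,7)"
```

```text
t: 9.5
eef_pos: [0.5754, 0.1883, 0.017]
ee_rot: [-1.113, 1.57, 0.584]
force: [-1.1, 0.4, -1.9]
width: 0.0461
t 9.50 pos [575.4 188.3  17. ] jaw -172.8 w 46.1 F [-1.1  0.4 -1.9] q6 -0.51
units [-0.04 -0.03 -0.12] turn -0.04 (tilt fix [-0.    0.01  0.  ])
```

```bash
python3 -m inch '-.04 -.03 -.07 0 0 0;0 0 -.04 0 0 0;0 0 -.03 0 0 0;0 0 0 0 0 0;0 0 0 0 0 0'
python3 -m inch '0 0 0 0 0 0;0 0 0 0 0 0;0 0 0 0 0 0;0 0 0 0 0 0' 0.75
python3 -m inch '0 0 .5 0 0 0;0 0 .8 0 0 0;0 0 .8 0 0 0;0 0 .8 0 0 0;0 0 .8 0 0 0;.1 -1 0 0 0 -.3;.1 -1 0 0 0 -.3;.1 -1 0 0 0 -.3;.1 -1 0 0 0 -.3;.1 -1 0 0 0 -.3'
python3 - <<'E'
from h import *
p=arm.grab_frame("top"); W=cloud(p)
for t in ("cooler","transformer","filter","module"): meas(p,W,t)
cv2.imwrite("pics/t2.png",p["frame"][:,:,::-1])
go(583.5,-270.4,120,-15.1)
E
```

```text
t: 10.12
eef_pos: [0.5737, 0.1871, 0.0134]
ee_rot: [-2.976, 1.571, -1.28]
force: [-5.8, 0.5, 9.3]
width: 0.0461
t: 10.62
eef_pos: [0.5739, 0.1872, 0.0122]
ee_rot: [2.163, 1.571, -2.424]
force: [0.1, 1.1, -0.3]
width: 0.0654
t: 11.88
eef_pos: [0.5892, 0.0363, 0.1246]
ee_rot: [-1.308, 1.57, 0.257]
force: [0.1, -0.6, -0.2]
width: 0.0657
cooler 0.97 ztop 30.4 c [336.5 -83.8] med [336.3 -83.1] size [45.2 58.5] ang 27.2 n 380
cooler 0.83 ztop 37.9 c [572.1 186.7] med [571.7 186.3] size [47.  60.6] ang 5.8 n 369
transformer 0.82 ztop 53.7 c [580.3  96.9] med [584.8 111.9] size [72.8 41. ] ang 64.2 n 136
filter 0.94 ztop 44.1 c [562.6 271.9] med [561.1 270.2] size [47.8 56.5] ang 6.7 n 327
module 0.95 ztop 17.2 c [ 729.2 -363.9] med [ 728.7 -363.6] size [75.2 48.4] ang 58.9 n 408
module 0.71 ztop 17.5 c [ 546.  -410.7] med [ 545.9 -410.2] size [48.6 74.6] ang 77.4 n 449
module 0.59 ztop 16.0 c [ 583.3 -270.5] med [ 582.5 -270.5] size [56.5 34.9] ang 76.0 n 228
t 12.12 pos [589.2  37.4 124.1] jaw 179.7 w 65.8 F [0.4 0.6 0.5] q6 -0.40
units [ -0.19 -10.26  -0.14] turn -2.96 (tilt fix [-0.    0.01  0.  ])
```

```bash
python3 -m inch '-.02 -.93 0 0 0 -.27;-.02 -.93 0 0 0 -.27;-.02 -.93 0 0 0 -.27;-.02 -.93 0 0 0 -.27;-.02 -.93 0 0 0 -.27;-.02 -.93 0 0 0 -.27;-.02 -.93 0 0 0 -.27;-.02 -.93 0 0 0 -.27;-.02 -.93 0 0 0 -.27;-.01 -.93 0 0 0 -.27;0 -.93 0 0 0 -.26;0 0 0 0 0 0' 0.7
python3 -m inch '0 0 -.8 0 0 0;0 0 -.8 0 0 0;0 0 -.8 0 0 0;0 0 -.7 0 0 0;0 0 0 0 0 0;0 0 0 0 0 0'
python3 -c "
from h import *
go(584,-270.4,5,-15)"
```

```text
t: 13.62
eef_pos: [0.5835, -0.2703, 0.1234]
ee_rot: [2.986, 1.571, -1.991]
force: [1.0, 0.7, 0.0]
width: 0.0611
t: 14.38
eef_pos: [0.5841, -0.2691, 0.0313]
ee_rot: [-1.69, 1.57, -0.382]
force: [0.2, -0.3, -0.1]
width: 0.0612
t 14.38 pos [ 584.1 -269.1   31.3] jaw 165.0 w 61.2 F [ 0.2 -0.3 -0.1] q6 -0.13
units [-0.   -0.04 -0.88] turn 0.01 (tilt fix [0.   0.01 0.  ])
```

```bash
python3 -m inch '0 -.04 -.5 0 0 0;0 0 -.25 0 0 0;0 0 -.12 0 0 0;0 0 0 0 0 0;0 0 0 0 0 0'
python3 -m inch '0 0 0 0 0 0;0 0 0 0 0 0;0 0 0 0 0 0;0 0 0 0 0 0;0 0 0 0 0 0' 0 20
python3 -m inch '0 0 .3 0 0 0;0 0 .8 0 0 0;0 0 .8 0 0 0;0 0 .8 0 0 0;0 0 .8 0 0 0;0 0 0 0 0 0'
python3 -c "
from h import *
go(573.5,187,120,6.5)"
```

```text
t: 15.0
eef_pos: [0.5834, -0.271, 0.0044]
ee_rot: [-1.623, 1.57, -0.315]
force: [0.0, -0.6, 0.7]
width: 0.0611
t: 15.62
eef_pos: [0.5834, -0.2709, 0.0044]
ee_rot: [-1.595, 1.571, -0.287]
force: [-0.6, 0.0, 1.2]
width: 0.036
t: 16.38
eef_pos: [0.5846, -0.2712, 0.1121]
ee_rot: [-1.536, 1.566, -0.228]
force: [0.5, -0.1, -1.0]
width: 0.036
t 16.38 pos [ 584.6 -271.2  112.1] jaw 164.9 w 36.0 F [ 0.5 -0.1 -1. ] q6 -0.13
units [-0.37 15.27  0.26] turn 4.32 (tilt fix [0.01 0.05 0.  ])
```

```bash
python3 -m inch '0 .95 0 0 0 .27;0 .95 0 0 0 .27;0 .95 0 0 0 .27;0 .95 0 0 0 .27;0 .95 0 0 0 .27;0 .95 0 0 0 .27;0 .95 0 0 0 .27;0 .95 0 0 0 .27;-.1 .95 0 0 0 .27;-.1 .95 0 0 0 .27;-.1 .95 0 0 0 .27;-.07 .95 0 0 0 .27'
python3 -m inch '0 .95 0 0 0 .27;0 .95 0 0 0 .27;0 .95 0 0 0 .27;0 .95 0 0 0 .27;0 0 -.8 0 0 0;0 0 -.7 0 0 0;0 0 -.3 0 0 0;0 0 0 0 0 0;0 0 0 0 0 0'
python3 -c "
from h import *
go(573.5,187,40,6.5)"
```

```text
t: 17.88
eef_pos: [0.5714, 0.0719, 0.1087]
ee_rot: [1.786, 1.57, -2.907]
force: [0.8, -0.4, -0.7]
width: 0.036
t: 19.0
eef_pos: [0.5726, 0.1853, 0.056]
ee_rot: [-1.267, 1.57, 0.417]
force: [-0.6, -1.1, -1.3]
width: 0.0358
t 19.00 pos [572.6 185.3  56. ] jaw -173.5 w 35.8 F [-0.6 -1.1 -1.3] q6 -0.52
units [ 0.03  0.06 -0.53] turn 0.00 (tilt fix [-0.    0.01  0.  ])
```

```bash
python3 -m inch '.03 .06 -.3 0 0 0;0 0 -.15 0 0 0;0 0 -.06 0 0 0;0 0 -.03 0 0 0;0 0 0 0 0 0;0 0 0 0 0 0'
python3 -m inch '0 0 0 0 0 0;0 0 0 0 0 0;0 0 0 0 0 0;0 0 0 0 0 0' 0.65
python3 -m inch '0 0 .3 0 0 0;0 0 .8 0 0 0;0 0 .8 0 0 0;0 0 .8 0 0 0;.1 -1 0 0 0 -.3;.1 -1 0 0 0 -.3;.1 -1 0 0 0 -.3;.1 -1 0 0 0 -.3;.1 -1 0 0 0 -.3'
python3 - <<'E'
from h import *
p=arm.grab_frame("top"); W=cloud(p)
for t in ("cooler","module","capacitor"): meas(p,W,t)
cv2.imwrite("pics/t3.png",cv2.resize(p["frame"][130:280,90:370,::-1],(784,420)))
go(599.8,-82.5,130,0)
E
```

```text
t: 19.75
eef_pos: [0.5729, 0.1868, 0.0393]
ee_rot: [2.42, 1.571, -2.179]
force: [-3.2, 0.5, 4.5]
width: 0.0357
t: 20.25
eef_pos: [0.5731, 0.1869, 0.039]
ee_rot: [2.255, 1.571, -2.344]
force: [-0.4, 0.4, -0.1]
width: 0.0567
t: 21.38
eef_pos: [0.5883, 0.0361, 0.1209]
ee_rot: [-1.269, 1.57, 0.283]
force: [0.0, -0.4, -0.5]
width: 0.0568
cooler 0.74 ztop 37.6 c [571.3 184.2] med [562.9 173.1] size [45.6 56.6] ang 6.8 n 73
cooler 0.57 ztop 30.2 c [336.8 -83.8] med [336.6 -84.3] size [44.2 59. ] ang 32.3 n 352
module 0.84 ztop 17.3 c [ 546.3 -410.6] med [ 546.6 -410.1] size [48.9 75.6] ang 76.7 n 448
module 0.8 ztop 17.5 c [ 729.3 -363.7] med [ 728.5 -364.2] size [73.9 48.2] ang 60.2 n 392
module 0.54 ztop 50.7 c [570.9 188. ] med [571.  187.8] size [36.3 57.2] ang 7.0 n 274
capacitor 0.71 ztop 44.9 c [599.7 -82.3] med [599.7 -82.7] size [31.2 32.4] ang 0.2 n 123
t 21.57 pos [588.2  36.6 120.6] jaw 178.9 w 57.0 F [0.9 0.9 0.4] q6 -0.41
units [ 0.39 -3.97  0.31] turn 0.21 (tilt fix [-0.    0.01  0.  ])
```

View pics/t3.png

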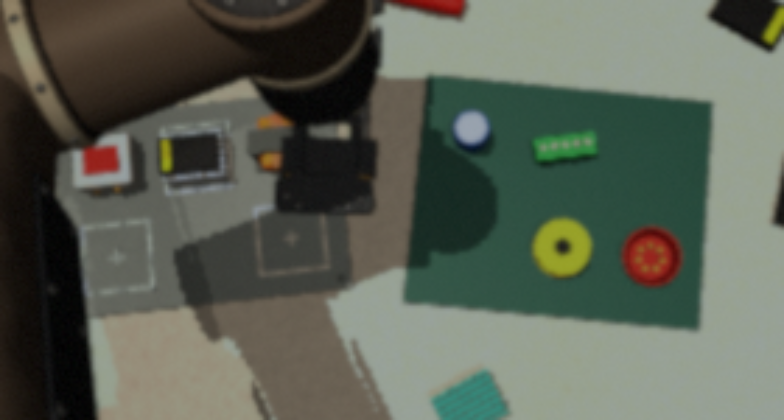

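The module lies flat on the block, stripe up (crop 195,155), and everything else is in place. Next is the capacitor.

```bash
python3 -m inch '.12 -.97 0 0 0 .05;.12 -.97 0 0 0 .05;.12 -1 0 0 0 .05;.05 -1 0 0 0 .05;0 0 0 0 0 0;0 0 -.7 0 0 0;0 0 -.7 0 0 0;0 0 0 0 0 0' 0.7
python3 -c "
from h import *
go(600.5,-82.5,12,0)"
```

```text
t: 22.58
eef_pos: [0.5994, -0.0802, 0.0768]
ee_rot: [1.641, 1.568, -3.071]
force: [-0.6, 0.5, 0.5]
width: 0.0615
t 22.57 pos [599.4 -80.2  76.8] jaw -180.0 w 61.5 F [-0.6  0.5  0.5] q6 -0.19
units [ 0.04 -0.08 -2.16] turn -0.01 (tilt fix [ 0.   -0.03  0.  ])
```

```bash
python3 -m inch '.03 -.06 -.6 0 0 0;0 0 -.7 0 0 0;0 0 -.5 0 0 0;0 0 -.25 0 0 0;0 0 -.1 0 0 0;0 0 0 0 0 0;0 0 0 0 0 0'
python3 -m inch '0 0 0 0 0 0;0 0 0 0 0 0;0 0 0 0 0 0;0 0 0 0 0 0;0 0 0 0 0 0' 0 20
python3 -m inch '0 0 .3 0 0 0;0 0 .8 0 0 0;0 0 .8 0 0 0;0 0 .8 0 0 0;0 0 .8 0 0 0;0 0 0 0 0 0'
python3 -c "
from h import *
go(495.8,92.3,120,7)"
```

```text
t: 23.45
eef_pos: [0.6017, -0.083, 0.0142]
ee_rot: [-1.486, 1.57, 0.085]
force: [0.1, 1.0, -0.9]
width: 0.0615
t: 24.08
eef_pos: [0.6013, -0.0831, 0.0137]
ee_rot: [-1.707, 1.571, -0.136]
force: [-0.2, 0.0, 2.2]
width: 0.0344
t: 24.82
eef_pos: [0.6026, -0.083, 0.1212]
ee_rot: [-1.48, 1.567, 0.091]
force: [-0.4, 1.2, -1.0]
width: 0.0347
t 24.82 pos [602.6 -83.  121.2] jaw -180.0 w 34.7 F [-0.4  1.2 -1. ] q6 -0.18
units [-3.56  5.84 -0.04] turn 1.40 (tilt fix [-0.    0.05  0.  ])
```

```bash
python3 -m inch '-.6 .83 0 0 0 .2;-.6 .83 0 0 0 .2;-.6 .83 0 0 0 .2;-.6 .83 0 0 0 .2;-.6 .84 0 0 0 .2;-.5 .84 0 0 0 .2;-.06 .84 0 0 0 .2;0 0 -.8 0 0 0;0 0 -.8 0 0 0;0 0 -.7 0 0 0;0 0 -.3 0 0 0;0 0 0 0 0 0'
python3 -m inch '0 0 -.15 0 0 0;0 0 0 0 0 0;0 0 0 0 0 0'
python3 -c "
from h import *
go(495.8,92.3,18.7,7)"
```

```text
t: 26.32
eef_pos: [0.494, 0.0918, 0.0401]
ee_rot: [2.021, 1.569, -2.569]
force: [0.2, -0.5, 0.2]
width: 0.0345
t: 26.7
eef_pos: [0.4947, 0.0922, 0.0365]
ee_rot: [-1.193, 1.57, 0.5]
force: [-0.0, 0.4, -0.7]
width: 0.0346
t 26.70 pos [494.7  92.2  36.5] jaw -173.0 w 34.6 F [-0.   0.4 -0.7] q6 -0.45
units [ 0.04  0.   -0.59] turn 0.00 (tilt fix [-0.    0.01  0.  ])
```

```bash
python3 -m inch '.04 0 -.3 0 0 0;0 0 -.18 0 0 0;0 0 -.07 0 0 0;0 0 -.05 0 0 0;0 0 0 0 0 0;0 0 0 0 0 0'
python3 -m inch '0 0 0 0 0 0;0 0 0 0 0 0;0 0 0 0 0 0;0 0 0 0 0 0' 0.6
python3 -m inch '0 0 .3 0 0 0;0 0 .8 0 0 0;0 0 .8 0 0 0;0 0 .8 0 0 0;0 0 .8 0 0 0;.3 -1 0 0 0 0;.3 -1 0 0 0 0;.3 -1 0 0 0 0;.3 -1 0 0 0 0;.3 -1 0 0 0 0'
python3 - <<'E'
from h import *
p=arm.grab_frame("top"); W=cloud(p)
for t in ("capacitor","terminals"): meas(p,W,t)
go(588,-175.0,120,7.6)
E
```

```text
t: 27.45
eef_pos: [0.4954, 0.0919, 0.0186]
ee_rot: [2.249, 1.57, -2.342]
force: [-3.6, -0.4, 8.7]
width: 0.0347
t: 27.95
eef_pos: [0.4956, 0.0921, 0.018]
ee_rot: [2.116, 1.571, -2.474]
force: [-0.6, -0.1, 0.1]
width: 0.0525
t: 29.2
eef_pos: [0.5409, -0.0589, 0.1238]
ee_rot: [-1.502, 1.57, 0.191]
force: [0.9, 0.1, -0.4]
width: 0.0526
capacitor 0.61 ztop 49.8 c [493.4  91.2] med [492.8  92. ] size [32.1 33.3] ang 46.3 n 133
t 29.35 pos [540.8 -59.  123.4] jaw -173.1 w 52.7 F [-0.2  0.1  0.5] q6 -0.13
units [ 1.57 -3.87 -0.11] turn 0.15 (tilt fix [-0.  0.  0.])
```

```bash
python3 -m inch '.4 -.97 0 0 0 .04;.4 -.97 0 0 0 .04;.4 -.97 0 0 0 .04;.37 -.96 0 0 0 .03;0 0 0 0 0 0;0 0 -.8 0 0 0;0 0 -.8 0 0 0;0 0 -.5 0 0 0;0 0 0 0 0 0' 0.6
python3 -c "
from h import *
go(588,-175,6.5,7.6)"
```

```text
t: 30.48
eef_pos: [0.587, -0.1733, 0.0593]
ee_rot: [1.427, 1.569, 3.134]
force: [-0.5, -0.1, 0.4]
width: 0.053
t 30.48 pos [ 587.  -173.3   59.3] jaw -172.2 w 53.0 F [-0.5 -0.1  0.4] q6 0.10
units [ 0.03 -0.06 -1.76] turn -0.04 (tilt fix [-0.   -0.02 -0.  ])
```

```bash
python3 -m inch '.03 -.06 -.6 0 0 0;0 0 -.5 0 0 0;0 0 -.3 0 0 0;0 0 -.2 0 0 0;0 0 -.08 0 0 0;0 0 0 0 0 0;0 0 0 0 0 0'
python3 -m inch '0 0 0 0 0 0;0 0 0 0 0 0;0 0 0 0 0 0;0 0 0 0 0 0;0 0 0 0 0 0' 0 20
python3 -m inch '0 0 .3 0 0 0;0 0 .8 0 0 0;0 0 .8 0 0 0;0 0 .8 0 0 0;0 0 .8 0 0 0;0 0 0 0 0 0'
python3 -c "
from h import *
go(475,261,120,7)"
```

```text
t: 31.35
eef_pos: [0.5889, -0.1758, 0.01]
ee_rot: [-1.779, 1.57, -0.073]
force: [-0.5, -1.0, -1.2]
width: 0.0524
t: 31.98
eef_pos: [0.5887, -0.1758, 0.0097]
ee_rot: [-2.226, 1.571, -0.52]
force: [-0.5, -0.2, 0.4]
width: 0.022
t: 32.72
eef_pos: [0.59, -0.1759, 0.1174]
ee_rot: [-1.782, 1.566, -0.076]
force: [-0.8, -0.2, -0.5]
width: 0.0223
t 32.73 pos [ 590.  -175.9  117.4] jaw -172.2 w 22.3 F [-0.8 -0.2 -0.5] q6 0.11
units [-3.83 14.56  0.09] turn -0.15 (tilt fix [0.   0.05 0.  ])
```

```bash
python3 -m inch '-.25 .97 0 0 0 0;-.25 .97 0 0 0 0;-.25 .97 0 0 0 0;-.25 .97 0 0 0 0;-.25 .97 0 0 0 0;-.25 .97 0 0 0 0;-.25 .97 0 0 0 0;-.25 .97 0 0 0 0;-.25 .97 0 0 0 0;-.25 .97 0 0 0 0;-.25 .97 0 0 0 0;-.25 .97 0 0 0 0'
python3 -m inch '-.25 .97 0 0 0 -.05;-.25 .97 0 0 0 -.05;-.25 .96 0 0 0 -.05;0 0 0 0 0 0;0 0 -.8 0 0 0;0 0 -.8 0 0 0;0 0 -.7 0 0 0;0 0 -.3 0 0 0;0 0 0 0 0 0;0 0 0 0 0 0'
python3 -c "
from h import *
go(476,260.5,14.8,7)"
```

```text
t: 34.22
eef_pos: [0.4979, 0.1742, 0.1143]
ee_rot: [1.88, 1.57, -2.698]
force: [0.1, -0.3, -0.5]
width: 0.022
t: 35.48
eef_pos: [0.4766, 0.2607, 0.0374]
ee_rot: [-0.969, 1.57, 0.724]
force: [-0.5, -0.1, -0.4]
width: 0.0221
t 35.48 pos [476.6 260.7  37.4] jaw -173.0 w 22.1 F [-0.5 -0.1 -0.4] q6 -0.74
units [-0.02 -0.01 -0.75] turn 0.00 (tilt fix [-0.01  0.01  0.  ])
```

```bash
python3 -m inch '-.02 0 -.4 0 0 0;0 0 -.2 0 0 0;0 0 -.1 0 0 0;0 0 -.06 0 0 0;0 0 0 0 0 0;0 0 0 0 0 0'
python3 -m inch '0 0 0 0 0 0;0 0 0 0 0 0;0 0 0 0 0 0;0 0 0 0 0 0' 0.5
python3 -m inch '0 0 .3 0 0 0;0 0 .8 0 0 0;0 0 .8 0 0 0;0 0 .8 0 0 0;0 0 .8 0 0 0;.4 -1 .3 0 0 0;.4 -1 .3 0 0 0;.4 -1 .3 0 0 0;.4 -1 .3 0 0 0;.4 -1 .3 0 0 0;.4 -1 .3 0 0 0;.4 -1 .3 0 0 0'
python3 -m inch '.2 -1 0 0 0 0;.2 -1 0 0 0 0;.2 -1 0 0 0 0;0 -1 0 0 0 0;0 -1 0 0 0 0;0 -1 0 0 0 0;0 -1 0 0 0 0;0 -1 0 0 0 0;0 0 0 0 0 0;0 0 0 0 0 0'
python3 - <<'E'
from h import *
p=arm.grab_frame("top"); W=cloud(p)
for t in "chassis transformer filter cooler module capacitor terminals reel dish screwdriver".split(): meas(p,W,t)
cv2.imwrite("pics/t4.png",cv2.resize(p["frame"][100:280,90:370,::-1],(784,504)))
p=arm.grab_frame("side"); cv2.imwrite("pics/s4.png",cv2.resize(p["frame"][100:290,140:370,::-1],(726,600)))
E
```

```text
t: 36.22
eef_pos: [0.4753, 0.2602, 0.0147]
ee_rot: [2.651, 1.57, -1.939]
force: [-4.1, -1.3, 9.8]
width: 0.0219
t: 36.72
eef_pos: [0.4756, 0.2604, 0.0137]
ee_rot: [2.405, 1.571, -2.185]
force: [-0.4, -0.7, -0.1]
width: 0.0438
t: 38.22
eef_pos: [0.5598, 0.0494, 0.1829]
ee_rot: [-1.293, 1.57, 0.4]
force: [0.7, 0.8, -0.3]
width: 0.0438
t: 39.48
eef_pos: [0.5774, -0.1894, 0.1822]
ee_rot: [-1.294, 1.57, 0.399]
force: [0.3, 0.2, 0.3]
width: 0.0435
chassis 0.56 ztop 8.1 c [515.6 190.2] med [521.4 271.1] size [299.8 224.9] ang 84.7 n 1718
filter 0.57 ztop 44.0 c [563.6 272. ] med [563.4 271.4] size [50.5 56.4] ang 7.6 n 366
cooler 0.66 ztop 30.5 c [337.3 -83.8] med [336.9 -83.7] size [45.7 59.7] ang 28.6 n 388
module 0.79 ztop 17.8 c [ 544.3 -409.5] med [ 545.3 -409.1] size [48.9 71.7] ang 74.6 n 410
terminals 0.53 ztop 31.6 c [473.1 261.1] med [472.8 260.2] size [21.4 59.4] ang 6.4 n 168
dish 0.7 ztop 20.0 c [ 481.2 -259.5] med [ 482.2 -262.4] size [54.7 55. ] ang 1.5 n 107
```

View pics/t4.png

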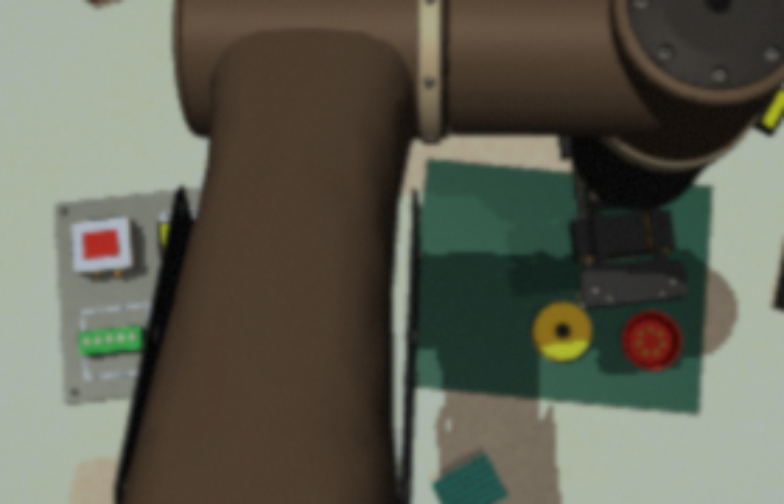

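View pics/s4.png

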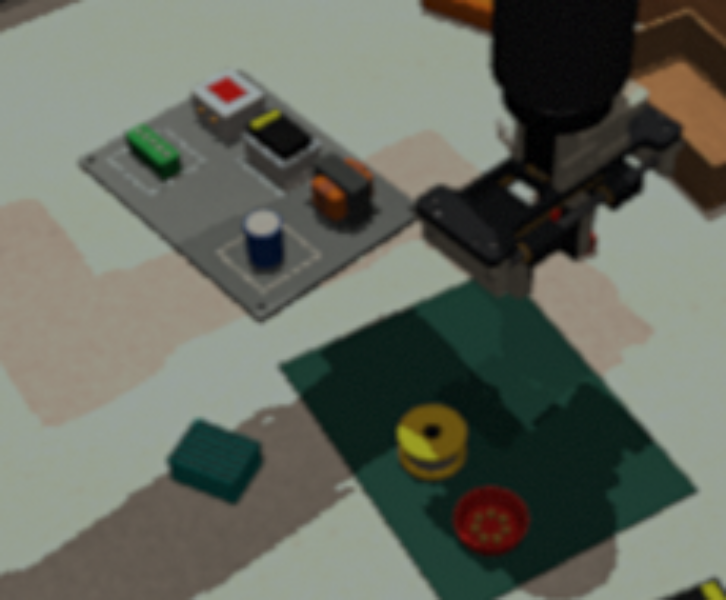

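The side view shows all four parts on the plate: strip (155,150), module on block (280,140), capacitor (264,240), with the reel and dish unmoved. The robot is clear of everything. The strip measures (473,261) against a target of (474,261), at 6.4° against about 7°. I'm handing in.

```bash
python3 -c "
from station import arm
print(arm.job_done())"
```

```text
the job is handed in; nothing more can be done
None
```

I placed all four parts on the plate, set each one down gently, moved the gripper clear and handed the job in at about 40 s. No verdict was reported.

| Part | Measured position (mm, from the top camera) | Target | Turn |
|---|---|---|---|
| Cooling block | (572, 187) | (574, 187.5) | 5.8° against the plate's 7° |
| Module, stripe up | (571, 188) | the block's centre, within 2 mm | 7.0° against the block's 5.8° |
| Capacitor | (493, 91) | (495, 92) | round, not needed |
| Terminal strip | (473, 261) | (474, 261) | 6.4° against the plate's 7° |

- **Heights:** the tops of all four parts measured within 1 mm of where they should be.
- **Last look:** the arm hid the block, module and capacitor from the top camera. Their figures come from measurements taken just after each was placed. The final side view shows them upright and in place.
- **Things to leave alone:** the reel and dish looked unmoved. The dish measured within 2 mm of its first position; the reel was not measured again. The last pictures did not show the screwdriver clearly, but no move went near it.
- **Disagreement:** the two cameras differ by about 3 mm, and I used the top one throughout because its heights matched the known sizes.

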